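# Centre-punch the marked drill spot on a bracket blank

### The arm

A 6-joint arm with a two-finger parallel gripper is mounted at the origin on the work surface. World frame = base frame: x ahead of the robot, y to its left, z up, the work surface at z = 0. Lengths are in m, angles in rad, forces in N, time in s.
With the tool pointing down it reaches from about 0.325 to 0.85 m from the base axis. Payload 4.4 kg.
Tool frame: the origin (TCP) lies midway between the tips of the shut fingers; the grasp point (between the pads) lies env.hold_point_z behind it (env.hold_point_z is the distance from the TCP to the grasp point, in m); z points along the fingers, y is the direction in which the jaws open and shut (so a half turn about z gives the same grasp; the last joint's range is limited). The gripper opens to 94 mm and grips with 3 to 60 N. Pads are 16 mm wide; open, the fingers measure 119 mm over their backs; the gripper's body (75 mm by 177 mm) begins 78 mm behind the grasp point.
Start: joints at [-1.272, 0.207, 1.542, -0, 1.393, -0.15], TCP at [0.249, -0.518, 0.205] pointing down, gripper open.
Joint ranges: [-2.73, 2.73], [-0.86, 2.22], [0.23, 2.46], [-1.11, 4.25], [0.08, 2.63], [-2.82, 2.82]. Speed limits (rad/s): [2.79, 2.79, 3.14, 3.14, 3.14, 3.14].

### API

Orientations are given as a rotation vector (axis times angle).
In Python, from workcell import env, viewer gives the robot as it stands. The module is installed in compiled form; this text tells all that it offers.
- The arm moves only by the tool send_rows, never from a script. Its argument "targets" is one flat list of numbers, 4 for each row, row after row: the shift along the tool's x, y, z in mm, then the turn about the tool's z in rad. In form: [x, y, z, turn, x, y, z, turn, ...]. A call has 1 to 10 rows; each row is the pose to reach, as a shift and turn from the pose commanded when the call began, along the tool's axes at that moment; what a row does not reach only later rows make up. A row lasts 1/10 s, in which the tool goes at most 50 mm and 8.59 degrees, less where a joint would pass 70% of its speed; a pose out of reach is approached as far as the arm can. A call with a gripper value outside its range is refused whole. "fingers" is the finger opening in mm, from 0 to 94, set as the call begins (left out, the last holds). The fingers move at their own pace and stop on an object; the grip force is fixed at half the most. Time passes only in rows, so rows that repeat a pose let the fingers close. It gives the time, the measured TCP pose, the force and the opening at its end, in the units of the state.
- env.get_state(): the state, without advancing time (a new reading comes with each control period).
- viewer.get_image(name): name is "scene" or "top" or "wrist"; returns a dict with "color" (420x560x3 uint8, red, green, blue), "mtx" (3x3 intrinsics, pixels), "camera_from_world" (4x4, takes a point from world to camera coordinates); the wrist camera has in their place "hand_eye" (4x4, takes a point from camera to tool coordinates, whose origin is the TCP and whose axes are the flange's). Camera axes: x right, y down, z forward; pixel columns grow to the right and rows downward; lengths in m; the calibration is good to about 2 mm. A picture is of the moment at which its call begins: read the wrist's pose just before it. There is no depth.
- env.job_done(): hands the job in, once; it reports no verdict.
The state is a dict: "t": time; "joint_positions": joint angles; "qd": joint speeds; "joint_torque": joint torques, N m; "position": TCP position; "tool_rot": TCP orientation; "contact_force": force on the tool from outside, world axes, zero at the start; "moment": the same for the moment, N m; "gripper_width": finger opening in m.
Only numpy, scipy, OpenCV 4.12 (cv2) and the standard library are available. Lean on these libraries where they do the work, as an engineer would, in place of code of your own. Each camera call takes 0.05 s, during which the arm holds its last target. There are 200 camera calls.

### The job

Take the spring-loaded centre punch with the red cap from the wooden stand, set its point in the dimple of the blue-painted, cross-lined spot on the clamped aluminium blank, and, holding it upright, press straight down until its hidden spring snaps, without ramming it on to its hard stop. Then stand the punch back in an empty hole of the stand, fully down on its collar, let go of it, and leave everything else as it was.

Things in the scene. Friction and masses are not known exactly. Their poses are not given: they have to be found in the camera images.
- punch_mid (a point): grasp centre of the spring-loaded centre punch, 40 mm above its collar's underside; z runs up its axis. Round steel barrel 16 mm thick with dark rings, from 34 mm below to 32 mm above here; red cap above (top 40 mm above here); brass collar 22 mm wide, 6 mm thick, below; then a nose 11 mm wide, 40 mm long. About 0.25 kg. Starts upright in a hole of the stand, on its collar
- punch_nose (a point): centre of the lower end of the punch's nose, 80 mm below punch_mid on its axis. From here a thin steel point (6 mm thick, rounded tip) stands out a further 16 mm; it goes in when pressed and springs out again, ready, when lifted
- trip (a joint): trip inside the punch (m): 0 ready and up to the snap, 0.004 after it, 0 again when lifted. Pressed on a surface, the point goes in against a spring: the force rises over about 5 mm to about 13 N, then the spring snaps and it drops at once by half or more. 4 to 5 mm further comes a hard stop; over 20 N spoils the punch
- mark (a point): the spot to be punched, in plan: its position lies on the fixture's bed (30 mm above the table), straight below the dimple. The blank's thickness, 6 to 16 mm, differs each time and is not measured: feel for its face. Dimple round, 2.5 mm deep, 7 mm across, 11 mm at its mouth, amid a 30 x 34 mm blue patch with white cross lines. The two dark holes on the blank are done already
- fixture: blue steel fixture block 150 x 110 x 30 mm (x, y, z), fixed to the bench, with an aluminium bracket blank 110 x 70 mm, 6 to 16 mm thick, rigidly clamped on its bed; straps and bolts of the clamps reach 14 mm above the blank. Origin under its centre; the mark lies 28 mm along its x axis
- stand: plywood stand 56 x 124 x 68 mm (x, y, z), fixed to the bench, with two holes in its top, in a row along its y axis. Origin under its centre
- stand_hole0 (a point): mouth of one hole of the stand (32 mm along its +y), level with its top, 68 mm above the table: square, 15 mm wide, sides along the stand's, right through. It holds the punch or the scriber
- stand_hole1 (a point): mouth of the other hole (32 mm along -y), the same size
- scriber_mid (a point): middle of the black handle of a plain scriber, 16 mm thick, 48 mm high above the stand, standing in the other hole of the stand on its 22 mm black collar; leave alone
- bracket: finished aluminium L-bracket, 50 x 34 x 40 mm, lying between fixture and stand; leave alone; origin under its foot plate's centre
- bolt_tray: blue open tray of bolts and washers, 100 x 140 x 35 mm, far side; leave alone; origin under its centre
- screwdriver: screwdriver lying at the left; leave alone
- reagent_jar: clear jar with blue lid, 72 mm across, 110 mm high, far left; leave alone; origin under its centre
- spray_bottle: white bottle with red cap, 68 mm across, 190 mm high, far right; leave alone; origin under its centre
- pen_cup: green cup, 72 mm across, 90 mm high, near right; leave alone; origin under its centre
- hammer: hammer lying at the right; leave alone
Mind the look-alikes: they are no part of the job. Leave any pink look-alike of the stand alone.

How it is judged:
By the outcome, as a careful person would: the job done as asked, in the order asked, and still so for the second after the job is handed in, with the robot touching nothing.
It also fails if it takes over 64 s, if anything falls off the work surface, if the arm or the gripper's body presses on something with over 40 N, if the wrist force passes 120 N, or if a joint passes its speed limit or range.

## Working session

There is one attempt and no reset: what is moved stays moved. The work goes in short steps, Python scripts to look and compute and a tool call to move; the robot and the scene stay as the last step left them, time stands still between calls to the robot, and variables do not carry over. Pictures are saved under pics/ and viewed, about 8 in all and at most 12, crops included, and the job is handed in when it is done.

Besides the shell and the picture viewer there is one more tool, called after "Call:" as name(argument=value, ...) on one line, values as JSON. send_rows: Moves the arm, as the interface text tells. Its arguments: {"type":"object","properties":{"targets":{"type":"array","items":{"type":"number"}},"fingers":{"type":"number"}},"required":["targets"]}

```bash
mkdir -p pics
cat > h.py <<'E'
import numpy as np, cv2
from workcell import env, viewer
from scipy.spatial.transform import Rotation as R
def grab(n):
    s=env.get_state(); im=viewer.get_image(n); c=im["color"]
    if n=="wrist":
        T=np.eye(4); T[:3,:3]=R.from_rotvec(s["tool_rot"]).as_matrix(); T[:3,3]=s["position"]
        W=T@np.array(im["hand_eye"])
    else: W=np.linalg.inv(np.array(im["camera_from_world"]))
    return c,np.array(im["mtx"]),W
def ray(K,W,uv,z):
    d=W[:3,:3]@np.linalg.solve(K,[uv[0],uv[1],1.]); o=W[:3,3]
    return o+d*(z-o[2])/d[2]
def proj(K,W,p):
    q=np.linalg.inv(W)@np.append(p,1); q=K@q[:3]; return q[:2]/q[2]
def save(n,c,s=1): cv2.imwrite("pics/"+n,cv2.cvtColor(cv2.resize(c,None,fx=s,fy=s,interpolation=cv2.INTER_CUBIC),cv2.COLOR_RGB2BGR))
E
python3 - <<'E'
from h import *
s=env.get_state(); print(s, env.hold_point_z)
for n in ("top","scene"):
    c,K,W=grab(n); np.savez(n,c=c,K=K,W=W); save(n+"0.png",c,1.4); print(n,K,W.round(3))
E
```

```text
{'t': 0.0, 'joint_positions': array([-1.27255722e+00,  2.07408660e-01,  1.54292789e+00, -1.47947931e-06,
        1.39349956e+00, -1.50518453e-01]), 'qd': array([ 0.00159358,  0.00172883, -0.00021692, -0.00149926, -0.00134919,
       -0.00197105]), 'joint_torque': array([ 1.16511728e-03, -3.70881701e+01, -2.81413561e+01,  6.99930894e-02,
        3.60396411e-02, -1.74378415e-04]), 'position': array([ 0.24920409, -0.51730487,  0.20430962]), 'tool_rot': array([-3.06065958e+00, -6.98509353e-01,  2.62142619e-04]), 'contact_force': array([1.01661902, 0.4237984 , 0.55521177]), 'moment': array([ 0.03329441,  0.03884306, -0.05415827]), 'gripper_width': 0.09386523850247315} 0.0188
top [[440.97948117   0.         276.42152978]
 [  0.         440.97948117 209.00989268]
 [  0.           0.           1.        ]] [[ 0.029 -0.984  0.176  0.313]
 [-1.    -0.03  -0.002 -0.006]
 [ 0.007 -0.176 -0.984  1.352]
 [ 0.     0.     0.     1.   ]]
scene [[428.80755646   0.         283.16699245]
 [  0.         428.80755646 208.99981207]
 [  0.           0.           1.        ]] [[ 0.271  0.727 -0.631  1.373]
 [ 0.962 -0.217  0.163 -0.23 ]
 [-0.018 -0.651 -0.759  1.124]
 [ 0.     0.     0.     1.   ]]
```

View pics/top0.png

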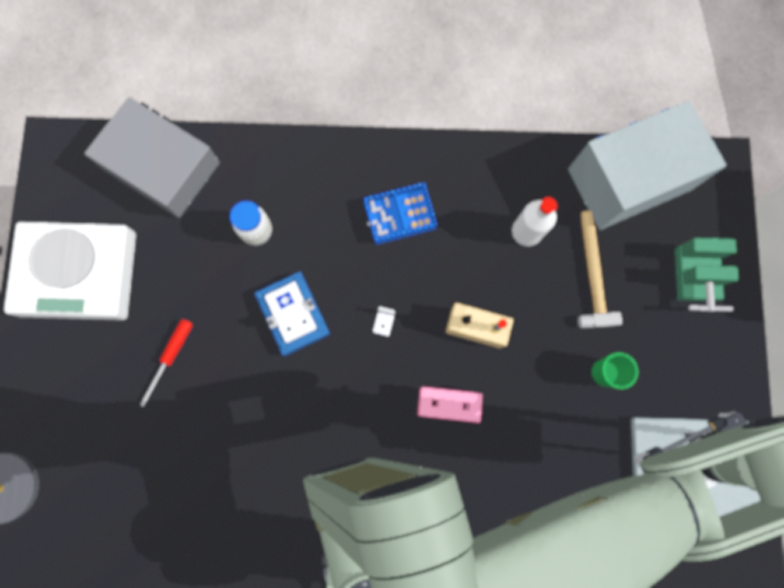

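View pics/scene0.png

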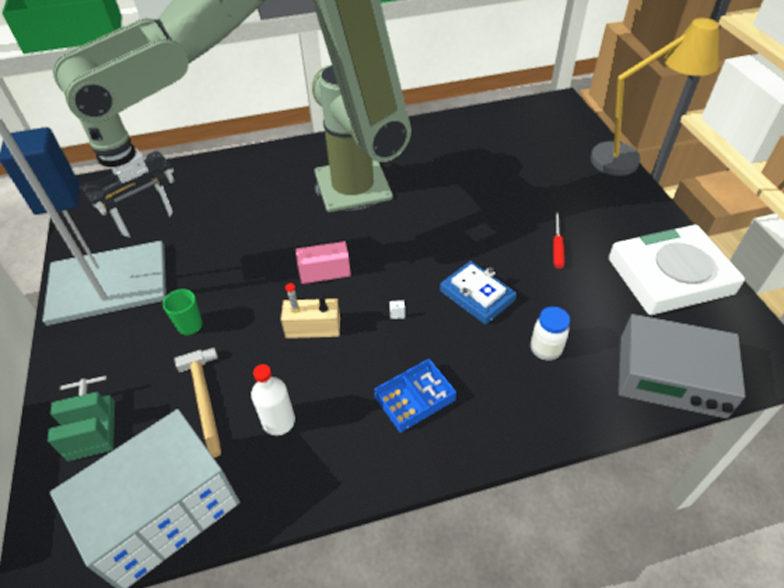

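Top view (1.4x): the wooden stand is at (480,325), with the red-capped punch at (502,324) in its right hole and the black scriber at (466,319) in the left. The pink stand at (450,405) is the look-alike. The blue patch is at (285,300) on the fixture. Other red things are the bottle cap at (549,205) and the screwdriver at (178,340). The punch is the slim red-capped one in the plywood stand.

Run:
```python
from h import *
P={}
def cent(m,roi):
    x0,y0,x1,y1=roi; k=np.zeros_like(m); k[y0:y1,x0:x1]=m[y0:y1,x0:x1]
    n,l,st,ce=cv2.connectedComponentsWithStats(k.astype(np.uint8)); i=1+np.argmax(st[1:,4]); return ce[i],st[i,4],l==i
def tri(a,b):
    A=[];B=[]
    for n,uv in ((0,a),(1,b)):
        W=cams[n][2];K=cams[n][1]; d=W[:3,:3]@np.linalg.solve(K,[*uv,1.]);d/=np.linalg.norm(d)
        M=np.eye(3)-np.outer(d,d);A.append(M);B.append(M@W[:3,3])
    x=np.linalg.lstsq(np.vstack(A),np.hstack(B),rcond=None)[0]; return x
cams=[(lambda z:(z["c"],z["K"],z["W"]))(np.load(n+".npz")) for n in ("top","scene")]
hs=[cv2.cvtColor(c[0],cv2.COLOR_RGB2HSV) for c in cams]
red=[(((h[...,0]<8)|(h[...,0]>172))&(h[...,1]>150)&(h[...,2]>90)) for h in hs]
a=cent(red[0],(345,215,370,245)); b=cent(red[1],(195,195,220,215)); print("red cap",a[:2],b[:2],tri(a[0],b[0]))
# blue patch : hue darker/purple than fixture?
for i,roi in ((0,(175,190,240,260)),(1,(310,180,375,235))):
    x0,y0,x1,y1=roi; save(f"f{i}.png",cams[i][0][y0:y1,x0:x1],1)
h=hs[0]; print("patch hsv",h[214,203],h[211,199],"fixture",h[225,190],h[200,210])
wood=(h[...,0]>8)&(h[...,0]<30)&(h[...,1]>40)&(h[...,2]>150)
c=cent(wood,(310,205,380,260)); print("wood",c[:2])
cn,_=cv2.findContours(c[2].astype(np.uint8),0,2); r=cv2.minAreaRect(max(cn,key=cv2.contourArea)); print(r)
pts=[ray(cams[0][1],cams[0][2],p,.068)[:2].round(4) for p in cv2.boxPoints(r)]; print(pts)
m=np.hstack([cv2.resize(cams[0][0][205:260,310:380],None,fx=5,fy=5,interpolation=2),cv2.resize(cams[0][0][190:245,175:245],None,fx=5,fy=5,interpolation=2)])
save("crop.png",m)
```

```text
red cap (array([358.33333333, 230.875     ]), np.int32(24)) (array([206.66666667, 204.69444444]), np.int32(36)) [ 0.47509383 -0.23747886  0.14368551]
patch hsv [110  12 255] [115  55 242] fixture [106 155 163] [108  82 195]
wood (array([342.43937709, 231.62291435]), np.int32(899))
((342.8946533203125, 231.5904998779297), (44.874122619628906, 21.91706085205078), 15.64224624633789)
[array([ 0.4664, -0.1338]), array([ 0.5296, -0.1505]), array([ 0.4974, -0.278 ]), array([ 0.4348, -0.2603])]
```

View pics/crop.png

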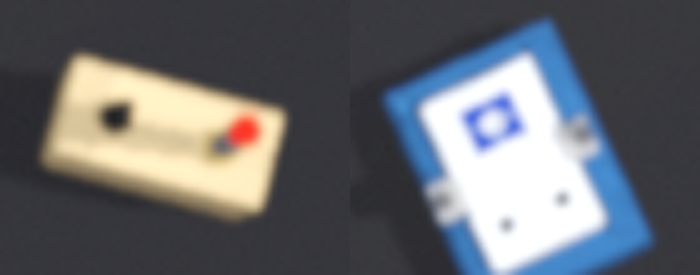

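The crop confirms both: the slim punch with its red cap and steel barrel is in the plywood stand's right hole, and the mark is the blue square with the pale centre at full-image pixel (203.6, 214.4). Next I compute the move to a viewpoint above the stand.

```bash
cat >> h.py <<'E'
def plan(p,jaw=None,ref=None):
    """shift (mm, tool axes) and turn to bring TCP to p with jaws (tool y) along world angle jaw (mod pi)"""
    s=env.get_state(); M=R.from_rotvec(s["tool_rot"]).as_matrix()
    d=M.T@(np.array(p)-s["position"])*1000
    t=0
    if jaw is not None:
        v=M.T@[np.cos(jaw),np.sin(jaw),0]; t=np.arctan2(-v[0],v[1]); t=(t+np.pi/2)%np.pi-np.pi/2
    print("t",round(s["t"],2),"pos",s["position"].round(4),"z",M[:,2].round(4),"y",M[:,1].round(3),"F",s["contact_force"].round(2),"w",s["gripper_width"].round(4),"q6",s["joint_positions"][5].round(2)); print("shift",d.round(1),"turn",t.round(3))
E
python3 - <<'E'
from h import *
z=np.load("top.npz"); print("mark",ray(z["K"],z["W"],(203.6,214.4),.041))
plan([.44,-.227,.30],np.radians(-14))
E
```

```text
mark [0.52484291 0.20984326 0.041     ]Traceback (most recent call last):
  File "<stdin>", line 3, in <module>
  File "h.py", line 24, in plan
    print("t",round(s["t"],2),"pos",s["position"].round(4),"z",M[:,2].round(4),"y",M[:,1].round(3),"F",s["contact_force"].round(2),"w",s["gripper_width"].round(4),"q6",s["joint_positions"][5].round(2)); print("shift",d.round(1),"turn",t.round(3))
                                                                                                                                       ^^^^^^^^^^^^^^^^^^^^^^^^
AttributeError: 'float' object has no attribute 'round'
```

```bash
sed -i 's/s\["gripper_width"\].round(4)/round(s["gripper_width"],4)/' h.py
python3 - <<'E'
from h import *
plan([.44,-.227,.30],np.radians(-14))
print(viewer.get_image("wrist")["hand_eye"])
E
```

```text
t 0.1 pos [ 0.2492 -0.5174  0.2044] z [-6.0e-04  1.9e-03 -1.0e+00] y [ 0.434 -0.901 -0.002] F [-0.12  0.73  0.41] w 0.0942 q6 -0.15
shift [ 297.9 -179.   -95.1] turn -0.878
[[-7.02550692e-04 -9.73848312e-01 -2.27198089e-01  6.53919192e-02]
 [ 9.99999520e-01 -5.29025357e-04 -8.24654398e-04 -2.27308376e-04]
 [ 6.82894743e-04 -2.27198560e-01  9.73848216e-01 -1.79985035e-01]
 [ 0.00000000e+00  0.00000000e+00  0.00000000e+00  1.00000000e+00]]
```

Call:
send_rows(targets=[40,-20,-20,-0.1,80,-40,-40,-0.22,120,-60,-60,-0.34,160,-80,-80,-0.46,200,-100,-95,-0.58,240,-120,-95,-0.7,285,-137,-95,-0.82,325,-154,-95,-0.878,325,-154,-95,-0.878,325,-154,-95,-0.878], fingers=60)

```text
t: 1.15
position: [0.4756, -0.2375, 0.3]
tool_rot: [-2.473, -1.937, 0.001]
contact_force: [-0.3, -0.3, -0.2]
gripper_width: 0.0599
```

Run:
```python
from h import *
plan([.475,-.2375,.30],np.radians(-14))
c,K,W=grab("wrist"); np.savez("w1",c=c,K=K,W=W); save("w1.png",c,1.4)
for p in ([.475,-.2375,.148],[.475,-.2375,.068],[.49,-.175,.068]): print(proj(K,W,p)*1.4)
```

```text
t 1.15 pos [ 0.4756 -0.2375  0.3   ] z [-0.0011 -0.     -1.    ] y [ 0.971 -0.24  -0.001] F [-0.33 -0.3  -0.23] w 0.0599 q6 -0.38
shift [-0.1 -0.6 -0. ] turn 0.002
[400.14589042 278.60125522]
[400.33163086 260.21914524]
[399.76947135 182.24369946]
```

View pics/w1.png

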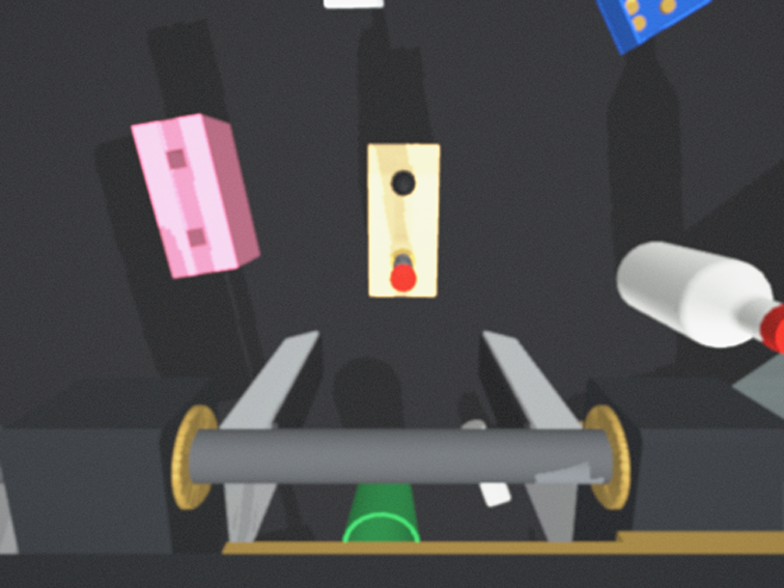

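The wrist view shows the stand straight in view, its top spanning about (368..440, 144..297). The red cap is at (403,278), within 3 px of the prediction, and the scriber is at (403,182). Next I refine the cap and stand positions.

Run:
```python
from h import *
z=np.load("w1.npz");c,K,W=z["c"],z["K"],z["W"]; h=cv2.cvtColor(c,cv2.COLOR_RGB2HSV)
m=((h[...,0]<8)|(h[...,0]>172))&(h[...,1]>150)&(h[...,2]>90); m[:180]=0;m[215:]=0;m[:,:270]=0;m[:,310:]=0
v,u=np.nonzero(m); uv=((u.min()+u.max())/2,(v.min()+v.max())/2); print("cap",uv,u.mean(),v.mean(),len(u),ray(K,W,uv,.146))
w=(h[...,2]>140)&((h[...,0]<45)); w[:95]=0;w[220:]=0;w[:,:255]=0;w[:,320:]=0
cn,_=cv2.findContours((w|m).astype(np.uint8),0,2); cn=max(cn,key=cv2.contourArea); r=cv2.minAreaRect(cn); print(r)
q=[ray(K,W,p,.068) for p in cv2.boxPoints(r)]; q=np.array(q)[:,:2]; print(q.round(4)); ctr=q.mean(0)
e=[q[1]-q[0],q[2]-q[1]]; L=[np.linalg.norm(x) for x in e]; y=e[int(np.argmax(L))]/max(L); y*=np.sign(y[1]); print(L,"ctr",ctr,"yaw",np.degrees(np.arctan2(-y[0],y[1])),"hole0",ctr+.032*y,"hole1",ctr-.032*y)
```

```text
cap (np.float64(287.5), np.float64(198.0)) 287.57875457875457 198.17582417582418 273 [ 0.47671727 -0.23731623  0.146     ]
((288.0, 157.0), (110.0, 52.0), 90.0)
[[ 0.4718 -0.1387]
 [ 0.5284 -0.1528]
 [ 0.5002 -0.2765]
 [ 0.4394 -0.2614]]
[np.float64(0.05837038906247056), np.float64(0.12689110267236967)] ctr [ 0.48491705 -0.20734357] yaw -12.867805033536236 hole0 [ 0.49204353 -0.1761472 ] hole1 [ 0.47779058 -0.23853993]
```

Call:
send_rows(targets=[0,1.6,40,0,0,1.6,80,0,0,1.6,120,0,0,1.6,160,0,0,1.6,190,0,0,1.6,205,0,0,1.6,211,0,0,1.6,211,0])

```text
t: 2.0
position: [0.4758, -0.2395, 0.0888]
tool_rot: [-2.476, -1.931, 0.001]
contact_force: [0.2, -0.3, -0.4]
gripper_width: 0.0599
```

Call:
send_rows(targets=[0,0,0,0,0,0,0,0,0,0,0,0,0,0,0,0,0,0,0,0,0,0,0,0,0,0,0,0,0,0,0,0], fingers=0)

```text
t: 2.8
position: [0.4771, -0.2388, 0.0897]
tool_rot: [2.475, 1.935, 0.0]
contact_force: [0.2, 0.8, 1.4]
gripper_width: 0.0192
```

Run:
```python
from h import *
plan([.477,-.238,.0892])
```

```text
t 2.8 pos [ 0.4771 -0.2388  0.0897] z [ 2.e-04 -2.e-04 -1.e+00] y [ 0.97  -0.242  0.   ] F [0.24 0.79 1.41] w 0.0192 q6 -0.38Traceback (most recent call last):
  File "<stdin>", line 2, in <module>
  File "h.py", line 24, in plan
    print("t",round(s["t"],2),"pos",s["position"].round(4),"z",M[:,2].round(4),"y",M[:,1].round(3),"F",s["contact_force"].round(2),"w",round(s["gripper_width"],4),"q6",s["joint_positions"][5].round(2)); print("shift",d.round(1),"turn",t.round(3))
                                                                                                                                                                                                                                           ^^^^^^^
AttributeError: 'int' object has no attribute 'round'
```

Call:
send_rows(targets=[0,0,0,0,0,0,0,0,0,0,0,0,0,0,0,0])

```text
t: 3.2
position: [0.4772, -0.2388, 0.0897]
tool_rot: [2.475, 1.934, 0.0]
contact_force: [-0.8, -0.3, 3.7]
gripper_width: 0.0185
```

Call:
send_rows(targets=[0,0,-10,0,0,0,-25,0,0,0,-45,0,0,0,-65,0,0,0,-90,0,0,0,-120,0,0,0,-150,0,0,0,-170,0,0,0,-170,0])

```text
t: 4.1
position: [0.4786, -0.2397, 0.2628]
tool_rot: [2.47, 1.931, 0.003]
contact_force: [-0.2, -0.5, -1.9]
gripper_width: 0.0189
```

```bash
sed -i 's/t.round(3))$/round(float(t),3))/' h.py
python3 - <<'E'
from h import *
plan([.485,.17,.26])
c,K,W=grab("wrist"); np.savez("w2",c=c,K=K,W=W); save("w2.png",c,1.4)
E
```

```text
t 4.1 pos [ 0.4786 -0.2397  0.2628] z [ 0.0053 -0.0036 -1.    ] y [ 0.97  -0.242  0.006] F [-0.19 -0.49 -1.86] w 0.0189 q6 -0.38
shift [399.1 -92.7   1.4] turn 0.0
```

View pics/w2.png

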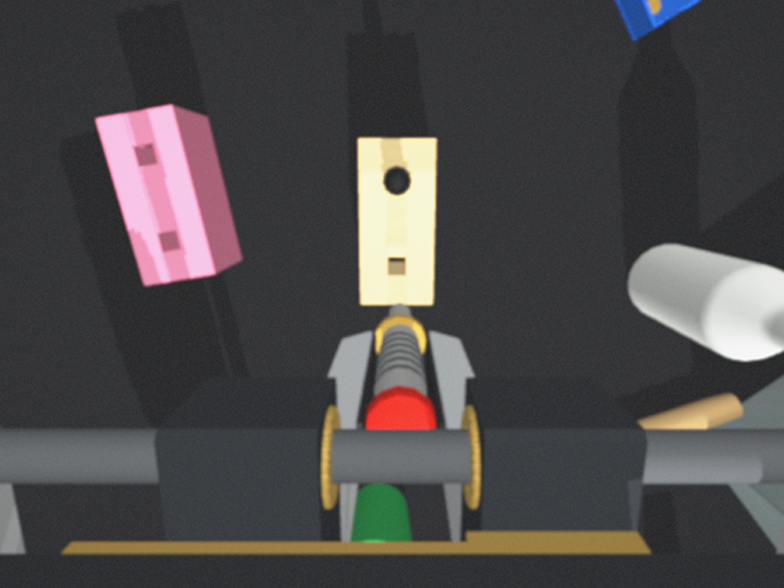

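The punch is held; hole1 is now empty and visible at (397,266), and the brass collar sits at (400,332), in line with the cap at (400,410). I move to just short of the mark.

Call:
send_rows(targets=[25,-4,0,0,60,-10,0,0,100,-17,0,0,145,-25,0,0,190,-33,0,0,235,-41,0,0,280,-48,0,0,320,-55,0,0,350,-60,0,0,366,-63,0,0])

```text
t: 5.15
position: [0.5024, 0.1343, 0.2565]
tool_rot: [-2.47, -1.936, 0.006]
contact_force: [1.4, -0.6, -2.4]
gripper_width: 0.0185
```

Call:
send_rows(targets=[0,0,0,0,0,0,0,0,0,0,0,0,0,0,0,0])

```text
t: 5.55
position: [0.5042, 0.1305, 0.259]
tool_rot: [-2.477, -1.932, 0.001]
contact_force: [-0.1, 0.4, -2.3]
gripper_width: 0.0191
```

Run:
```python
from h import *
z=np.load("w2.npz"); print("hole1", ray(z["K"],z["W"],(397/1.4,266/1.4),.068))
plan([.525,.21,.26])
c,K,W=grab("wrist"); np.savez("w3",c=c,K=K,W=W); save("w3.png",c[50:330,140:420],2.1)
```

```text
hole1 [ 0.47713023 -0.23838964  0.068     ]
t 5.55 pos [0.5042 0.1305 0.259 ] z [-8.e-04 -4.e-04 -1.e+00] y [ 0.97  -0.243 -0.001] F [-0.1   0.38 -2.32] w 0.0191 q6 0.33
shift [82.2  0.9 -1. ] turn 0.0
```

View pics/w3.png

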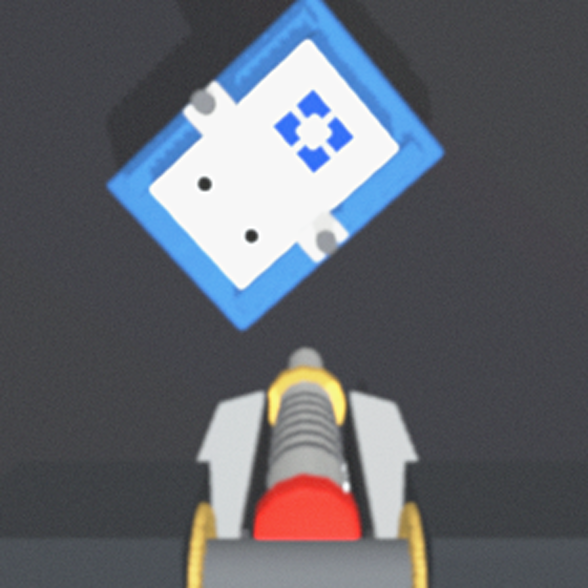

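The crop shows the fixture turned about 45°, with the patch centred at (314,131) and the dimple in its middle. The two done holes are at (204,184) and (251,236). The punch nose is at about (306,350). Next I measure the mark and compare the held punch with the tool axis.

Run:
```python
from h import *
z=np.load("w3.npz");c,K,W=z["c"],z["K"],z["W"]; h=cv2.cvtColor(c,cv2.COLOR_RGB2HSV)
x0,y0=140,50
m=(h[...,0]>107)&(h[...,0]<125)&(h[...,1]>150)&(h[...,2]>150)
k=np.zeros_like(m); k[y0+35:y0+90,x0+120:x0+180]=m[y0+35:y0+90,x0+120:x0+180]
v,u=np.nonzero(k); print("patch hue",h[y0+59,x0+140],"fix",h[y0+90,x0+65],len(u))
r=cv2.minAreaRect(np.c_[u,v].astype(np.float32)); print(r,u.mean(),v.mean())
for t in (.036,.041,.046): print(ray(K,W,r[0],t).round(4),ray(K,W,(u.mean(),v.mean()),t).round(4))
q=np.linalg.inv(W)
s=env.get_state(); T=np.eye(4);T[:3,:3]=R.from_rotvec(s["tool_rot"]).as_matrix();T[:3,3]=s["position"]
f=lambda p:((proj(K,W,(T@np.append(p,1))[:3])-[x0,y0])*2.1).round(0)
g=-.0188
for n,dz,rad in (("cap",-.040,.008),("collar top",.034,.011),("collar bot",.040,.011),("nose",.080,.0055),("tip",.096,.003)):
    print(n,f([0,0,g+dz]),"+x edge",f([rad,0,g+dz]),"y edges",f([0,-rad,g+dz]),f([0,rad,g+dz]))
```

```text
patch hue [111 202 247] fix [104 160 240] 372
((288.9111633300781, 112.2436752319336), (28.766563415527344, 24.63546371459961), 49.08561706542969) 288.73387096774195 112.0725806451613
[0.5272 0.2107 0.036 ] [0.5271 0.211  0.036 ]
[0.5271 0.2105 0.041 ] [0.527  0.2108 0.041 ]
[0.527  0.2103 0.046 ] [0.5269 0.2105 0.046 ]
cap [308. 540.] +x edge [308. 499.] y edges [264. 540.] [353. 540.]
collar top [308. 408.] +x edge [308. 370.] y edges [268. 408.] [347. 408.]
collar bot [308. 401.] +x edge [308. 364.] y edges [269. 401.] [346. 401.]
nose [308. 365.] +x edge [308. 349.] y edges [291. 365.] [324. 365.]
tip [308. 353.] +x edge [308. 345.] y edges [299. 353.] [316. 353.]
```

Call:
send_rows(targets=[25,1,0,0,60,2,10,0,84,3.2,30,0,84,3.2,60,0,84,3.2,90,0,84,3.2,110,0,84,3.2,120,0,84,3.2,124,0,84,3.2,124,0,84,3.2,124,0])

```text
t: 6.6
position: [0.529, 0.2125, 0.137]
tool_rot: [2.475, 1.933, 0.004]
contact_force: [0.1, 0.8, -2.1]
gripper_width: 0.0184
```

Call:
send_rows(targets=[0,0,0,0,0,0,0,0,0,0,0,0])

```text
t: 6.9
position: [0.5281, 0.2125, 0.1361]
tool_rot: [2.475, 1.934, 0.002]
contact_force: [-0.4, -0.7, -3.1]
gripper_width: 0.019
```

Run:
```python
from h import *
plan([.527,.2106,.13])
c,K,W=grab("wrist"); np.savez("w4",c=c,K=K,W=W); save("w4.png",c[80:300,180:400],2.7)
c,K,W=grab("scene"); np.savez("s4",c=c,K=K,W=W)
```

```text
t 6.9 pos [0.5281 0.2125 0.1361] z [ 1.2e-03  3.0e-04 -1.0e+00] y [ 0.97  -0.242  0.001] F [-0.37 -0.72 -3.14] w 0.019 q6 0.47
shift [-2.2 -0.6  6.1] turn 0.0
```

View pics/w4.png

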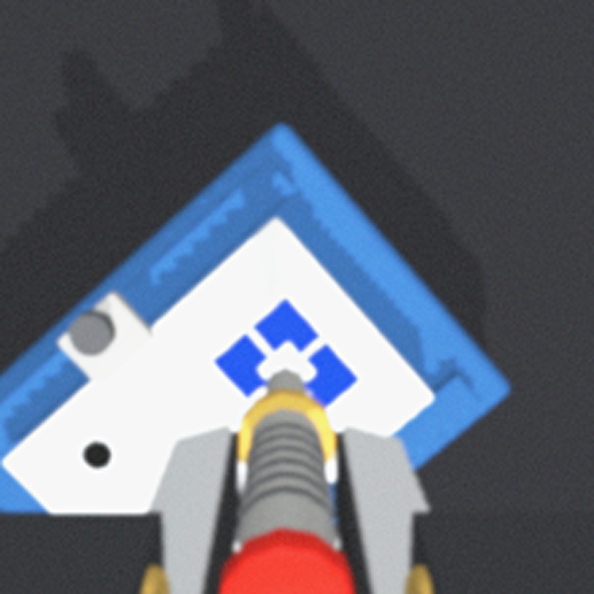

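The tip is at about (286,372), just over the patch, whose left and right corners at (216,362) and (357,380) put its centre near (286.5,371).

Run:
```python
from h import *
z=np.load("w4.npz");c,K,W=z["c"],z["K"],z["W"]
uv=np.array([286.5,371])/2.7+[180,80]
for t in (.036,.041,.046): print("mark",ray(K,W,uv,t).round(4))
s=env.get_state(); T=np.eye(4);T[:3,:3]=R.from_rotvec(s["tool_rot"]).as_matrix();T[:3,3]=s["position"]
f=lambda p:((proj(K,W,(T@np.append(p,1))[:3])-[180,80])*2.7).round(0)
g=-.0188
for n,dz,rad in (("cap",-.040,.008),("caprim",-.032,.008),("collar bot",.040,.011),("nose",.080,.0055),("tip",.096,.003)):
    print(n,f([0,0,g+dz]),"+x edge",f([rad,0,g+dz]),"y edges",f([0,-rad,g+dz]),f([0,rad,g+dz]))
# scene side view of punch: measure lean
z=np.load("s4.npz");c,K,W=z["c"],z["K"],z["W"]
m=[proj(K,W,[.527,.211,h]) for h in (.04,.2)];print(m)
x0,y0=np.int32(np.mean(m,0))-[45,45]; save("s4.png",c[y0:y0+90,x0:x0+90],6); print(x0,y0)
for n,dz in (("cap",-.040),("collar bot",.040),("tip",.096)): print(n,((proj(K,W,(T@[0,0,g+dz,1])[:3])-[x0,y0])*6).round(0))
print("mark",((proj(K,W,[.527,.211,.041])-[x0,y0])*6).round(0))
```

```text
mark [0.5268 0.2075 0.036 ]
mark [0.5271 0.2087 0.041 ]
mark [0.5274 0.21   0.046 ]
cap [286. 612.] +x edge [286. 560.] y edges [229. 612.] [343. 612.]
caprim [286. 586.] +x edge [286. 536.] y edges [232. 586.] [340. 586.]
collar bot [286. 435.] +x edge [286. 387.] y edges [236. 435.] [335. 435.]
nose [286. 388.] +x edge [286. 368.] y edges [265. 388.] [307. 388.]
tip [286. 373.] +x edge [286. 363.] y edges [275. 373.] [297. 373.]
[array([347.72650701, 207.41152393]), array([352.75649521, 173.06603541])]
305 145
cap [289. 177.]
collar bot [273. 284.]
tip [263. 353.]
mark [257. 373.]
```

View pics/s4.png

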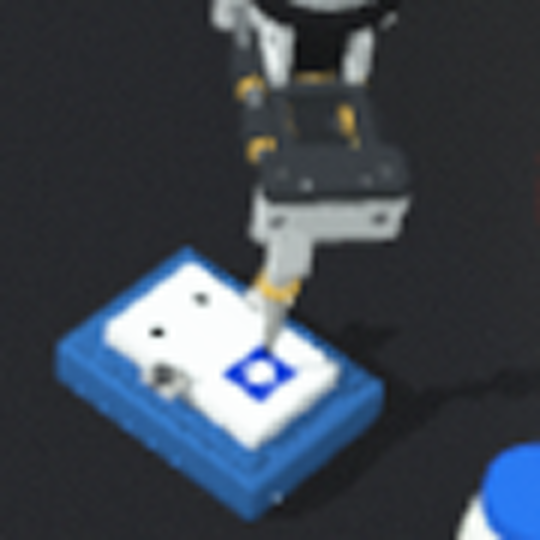

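Scene view: the punch nose is at (268,345), just above the patch and dimple at (261,372), and looks upright. Now I measure the patch parts and the nose edge more precisely in w4.

Run:
```python
from h import *
z=np.load("w4.npz");c,K,W=z["c"],z["K"],z["W"]; h=cv2.cvtColor(c,cv2.COLOR_RGB2HSV)
m=((h[...,0]>107)&(h[...,0]<125)&(h[...,1]>150)&(h[...,2]>170)).astype(np.uint8); m[:185]=0;m[240:]=0;m[:,:250]=0;m[:,320:]=0
n,l,st,ce=cv2.connectedComponentsWithStats(m)
P={}
for i in range(1,n):
    if st[i,4]>20: print(st[i],ce[i].round(2),"crop",((ce[i]-[180,80])*2.7).round(0)); 
v,u=np.nonzero(m); i=u.argmin();j=u.argmax();k=v.argmin()
print("L",u[i],v[u==u[i]].mean(),"R",u[j],v[u==u[j]].mean(),"T",u[v==v[k]].mean(),v[k])
print(c[205:228,286].tolist()); print("rows 205..227 col 286")
```

```text
[275 192  22  18 218] [285.49 200.96] crop [285. 327.]
[261 205  17  21 209] [269.53 214.79] crop [242. 364.]
[294 208  18  22 210] [301.49 218.92] crop [328. 375.]
L 261 214.0 R 311 220.0 T 285.0 192
[[75, 113, 244], [163, 184, 246], [245, 249, 247], [251, 250, 247], [248, 248, 247], [247, 247, 247], [247, 247, 247], [247, 247, 247], [247, 247, 247], [248, 248, 248], [249, 249, 249], [227, 229, 230], [175, 179, 177], [158, 157, 157], [160, 161, 159], [160, 161, 159], [156, 158, 155], [159, 159, 157], [164, 158, 144], [174, 154, 112], [194, 161, 87], [221, 184, 92], [229, 198, 93]]
rows 205..227 col 286
```

Call:
send_rows(targets=[-2,-0.5,0,0,-2,-0.5,3,0,-2,-0.5,6,0,-2,-0.5,8,0,-2,-0.5,8,0,-2,-0.5,8,0])

```text
t: 7.6
position: [0.5266, 0.2106, 0.1272]
tool_rot: [-2.475, -1.935, 0.0]
contact_force: [0.5, 0.3, -2.3]
gripper_width: 0.0185
```

Call:
send_rows(targets=[0,0,0.5,0,0,0,1,0,0,0,1.5,0,0,0,2,0])

```text
t: 8.0
position: [0.5268, 0.2106, 0.1255]
tool_rot: [2.475, 1.935, 0.0]
contact_force: [0.3, 0.1, -2.0]
gripper_width: 0.019
```

Call:
send_rows(targets=[0,0,0.5,0,0,0,1,0,0,0,1,0])

```text
t: 8.3
position: [0.5266, 0.2106, 0.1243]
tool_rot: [-2.475, -1.934, 0.0]
contact_force: [-0.6, 0.5, -2.3]
gripper_width: 0.0191
```

Call:
send_rows(targets=[0,0,0.5,0,0,0,1,0,0,0,1,0])

```text
t: 8.6
position: [0.5266, 0.2106, 0.1233]
tool_rot: [-2.475, -1.935, 0.0]
contact_force: [0.4, 0.9, -3.2]
gripper_width: 0.0185
```

Call:
send_rows(targets=[0,0,0.5,0,0,0,1,0,0,0,1,0])

```text
t: 8.9
position: [0.5267, 0.2106, 0.1224]
tool_rot: [-2.475, -1.935, 0.0]
contact_force: [0.3, 0.1, -2.0]
gripper_width: 0.0188
```

Call:
send_rows(targets=[0,0,0.5,0,0,0,1,0,0,0,1,0])

```text
t: 9.2
position: [0.5267, 0.2106, 0.1214]
tool_rot: [-2.475, -1.935, 0.0]
contact_force: [-0.8, -0.4, -2.8]
gripper_width: 0.0185
```

Call:
send_rows(targets=[0,0,0.5,0,0,0,1,0,0,0,1,0])

```text
t: 9.5
position: [0.5267, 0.2106, 0.1203]
tool_rot: [-2.475, -1.935, 0.0]
contact_force: [0.5, -0.1, -3.4]
gripper_width: 0.0187
```

Call:
send_rows(targets=[0,0,0.5,0,0,0,1,0,0,0,1,0])

```text
t: 9.8
position: [0.5267, 0.2106, 0.1194]
tool_rot: [-2.475, -1.935, 0.0]
contact_force: [0.8, 0.5, -2.9]
gripper_width: 0.0188
```

Run:
```python
from h import *
c,K,W=grab("wrist"); np.savez("w5",c=c,K=K,W=W); h=cv2.cvtColor(c,cv2.COLOR_RGB2HSV)
m=((h[...,0]>107)&(h[...,0]<125)&(h[...,1]>150)&(h[...,2]>150)).astype(np.uint8); m[:180]=0;m[260:]=0;m[:,:240]=0;m[:,335:]=0
n,l,st,ce=cv2.connectedComponentsWithStats(m)
for i in range(1,n):
    if st[i,4]>20: print(st[i],ce[i].round(2))
v,u=np.nonzero(m); L=np.array([u.min(),v[u==u.min()].mean()]);Rr=np.array([u.max(),v[u==u.max()].mean()]); uv=(L+Rr)/2
print("L,R",L,Rr,uv)
for t in (.036,.039,.041,.043): print(t,ray(K,W,uv,t).round(4))
plan([.527,.21,.119])
s=env.get_state(); T=np.eye(4);T[:3,:3]=R.from_rotvec(s["tool_rot"]).as_matrix();T[:3,3]=s["position"]
f=lambda p:proj(K,W,(T@np.append(p,1))[:3]).round(1)
for p in ([0,0,.0772],[.003,0,.0742],[.0055,0,.0612]): print(f(p))
save("w5.png",c[170:260,230:340],7)
```

```text
[276 192  23  19 252] [286.68 202.39]
[260 206  19  23 241] [269.66 217.  ]
[295 210  20  23 240] [303.83 221.38]
L,R [240. 193.] [314. 207.] [277. 200.]
0.036 [0.5229 0.2246 0.036 ]
0.039 [0.5231 0.2252 0.039 ]
0.041 [0.5233 0.2256 0.041 ]
0.043 [0.5234 0.2259 0.043 ]
t 9.85 pos [0.5267 0.2106 0.1194] z [-1.e-04 -1.e-04 -1.e+00] y [ 0.97  -0.242 -0.   ] F [-0.17  0.58 -2.16] w 0.0187 q6 0.47
shift [-0.5  0.4  0.4] turn 0.0
[286.3 218.1]
[286.3 215.2]
[286.3 216.2]
```

View pics/w5.png

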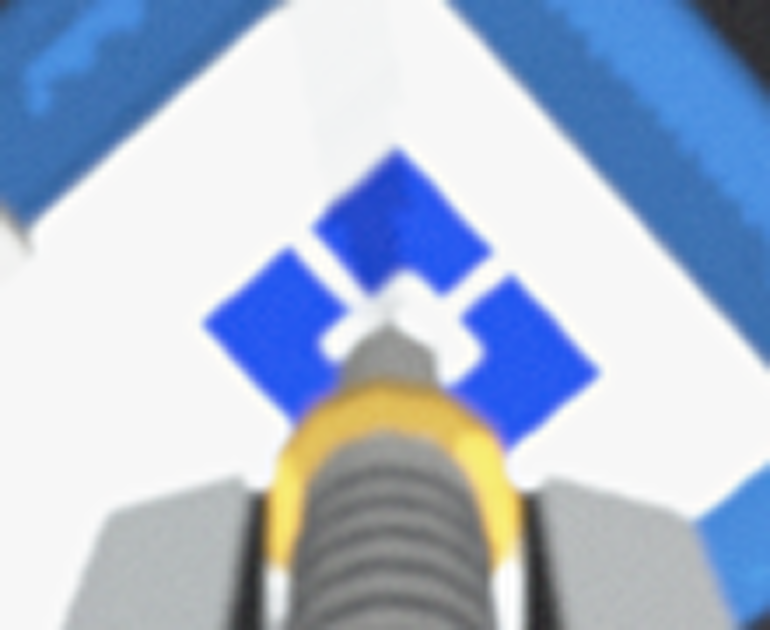

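The tip apex is at about (390,323) with its axis near v≈343; the patch corners (203,323) and (600,373) put its centre at (401,348). The tip is about 1 mm off, so I correct by +0.9 in y and −0.8 in x and go on feeling downward.

Call:
send_rows(targets=[-0.8,0.9,0,0,-0.8,0.9,0.5,0,-0.8,0.9,1,0,-0.8,0.9,1,0])

```text
t: 10.25
position: [0.5277, 0.2097, 0.1188]
tool_rot: [2.475, 1.934, 0.001]
contact_force: [0.6, -0.2, -0.8]
gripper_width: 0.0187
```

Call:
send_rows(targets=[0,0,0.5,0,0,0,1,0,0,0,1,0])

```text
t: 10.55
position: [0.5279, 0.2098, 0.118]
tool_rot: [2.475, 1.934, 0.002]
contact_force: [0.4, 1.0, 0.9]
gripper_width: 0.0188
```

Call:
send_rows(targets=[0,0,0.5,0,0,0,1,0,0,0,1,0])

```text
t: 10.85
position: [0.5279, 0.2097, 0.117]
tool_rot: [2.475, 1.934, 0.002]
contact_force: [-0.7, -0.1, 3.1]
gripper_width: 0.0189
```

Call:
send_rows(targets=[0,0,0.5,0,0,0,1,0,0,0,1,0])

```text
t: 11.15
position: [0.528, 0.2097, 0.116]
tool_rot: [2.475, 1.934, 0.002]
contact_force: [-0.4, -0.6, 5.9]
gripper_width: 0.0189
```

Call:
send_rows(targets=[0,0,0.5,0,0,0,1,0,0,0,1,0])

```text
t: 11.45
position: [0.5282, 0.2098, 0.1154]
tool_rot: [2.475, 1.934, 0.003]
contact_force: [-0.7, -0.7, 6.6]
gripper_width: 0.0186
```

Call:
send_rows(targets=[0,0,0.3,0,0,0,0.5,0,0,0,0.5,0])

```text
t: 11.75
position: [0.5284, 0.2099, 0.1151]
tool_rot: [2.475, 1.934, 0.003]
contact_force: [-0.1, 1.2, 6.7]
gripper_width: 0.019
```

Call:
send_rows(targets=[0,0,0.3,0,0,0,0.5,0,0,0,0.5,0,0,0,0.5,0])

```text
t: 12.15
position: [0.5285, 0.21, 0.1149]
tool_rot: [2.475, 1.934, 0.004]
contact_force: [0.2, 0.4, 8.0]
gripper_width: 0.0187
```

Call:
send_rows(targets=[0,0,0.3,0,0,0,0.5,0,0,0,0.5,0,0,0,0.5,0])

```text
t: 12.55
position: [0.5286, 0.21, 0.1146]
tool_rot: [2.474, 1.934, 0.004]
contact_force: [-0.6, 0.8, 8.5]
gripper_width: 0.0187
```

Call:
send_rows(targets=[0,0,0.3,0,0,0,0.5,0,0,0,0.5,0])

```text
t: 12.85
position: [0.5288, 0.2101, 0.1142]
tool_rot: [2.474, 1.934, 0.005]
contact_force: [-1.4, 0.7, 9.5]
gripper_width: 0.0189
```

Call:
send_rows(targets=[0,0,0.3,0,0,0,0.5,0,0,0,0.5,0])

```text
t: 13.15
position: [0.5289, 0.2101, 0.114]
tool_rot: [2.474, 1.934, 0.005]
contact_force: [-0.5, 0.6, 8.6]
gripper_width: 0.0188
```

Call:
send_rows(targets=[0,0,0.3,0,0,0,0.5,0,0,0,0.5,0])

```text
t: 13.45
position: [0.529, 0.2102, 0.1136]
tool_rot: [2.474, 1.934, 0.006]
contact_force: [-0.8, -0.5, 10.8]
gripper_width: 0.019
```

Run:
```python
from h import *
plan([.528,.21,.114])
print(env.get_state()["moment"].round(3))
c,K,W=grab("wrist"); save("w6.png",c[160:400,200:370],2.5)
```

```text
t 13.45 pos [0.529  0.2102 0.1136] z [ 0.0037  0.0012 -1.    ] y [ 0.97  -0.242  0.003] F [-0.83 -0.55 10.8 ] w 0.019 q6 0.47
shift [-0.4 -1.  -0.4] turn 0.0
[-0.018  0.199  0.01 ]
```

View pics/w6.png

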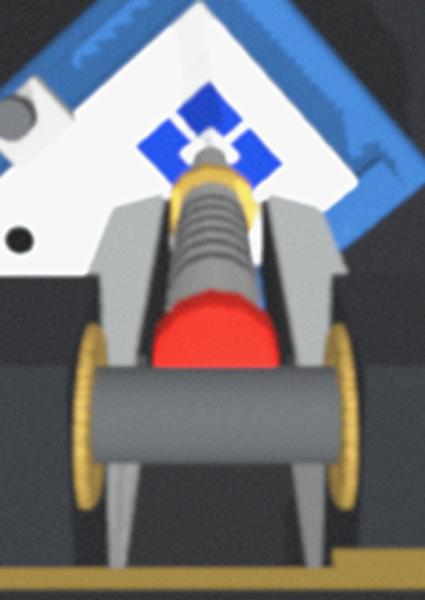

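The point is in the patch centre at (210,155) and the punch is still straight in the pads, with no slip (cap at (215,340)). The applied force is about 13 N, so I go on in small steps.

Call:
send_rows(targets=[0,0,0.3,0,0,0,0.5,0,0,0,0.5,0])

```text
t: 13.8
position: [0.5281, 0.2098, 0.1118]
tool_rot: [2.475, 1.934, 0.003]
contact_force: [-0.8, 0.2, 6.7]
gripper_width: 0.0188
```

Call:
send_rows(targets=[0,0,0,0,0,0,0,0])

```text
t: 14.0
position: [0.5282, 0.2098, 0.1118]
tool_rot: [2.475, 1.934, 0.003]
contact_force: [0.1, -0.0, 6.0]
gripper_width: 0.019
```

Run:
```python
from h import *
plan([.528,.21,.114])
c,K,W=grab("wrist"); np.savez("w7",c=c,K=K,W=W)
```

```text
t 14.0 pos [0.5282 0.2098 0.1118] z [ 1.7e-03  5.0e-04 -1.0e+00] y [ 0.97  -0.242  0.002] F [ 0.07 -0.02  5.96] w 0.019 q6 0.47
shift [ 0.2 -0.2 -2.2] turn 0.0
```

Run:
```python
from h import *
def meas(c):
    h=cv2.cvtColor(c,cv2.COLOR_RGB2HSV); H,S,V=[h[...,i].astype(int) for i in range(3)]
    r=((H<8)|(H>172))&(S>150)&(V>90); r[:250]=0;r[310:]=0
    v,u=np.nonzero(r[:, 250:330]); 
    y=(H>15)&(H<30)&(S>100)&(V>140); y[:200]=0;y[260:]=0; vv,uu=np.nonzero(y[:,250:330])
    return "cap n",len(u),"vtop",v.min(),"u",u.mean()+250,"width",np.ptp(u),"collar vtop",vv.min(),"v",vv.mean().round(2),"w",np.ptp(uu),"n",len(uu)
for n in ("w4","w5","w7"): print(n,meas(np.load(n+".npz")["c"]))
p=cv2.cvtColor(cv2.imread("pics/w6.png"),cv2.COLOR_BGR2RGB); f=np.zeros((420,560,3),np.uint8); f[160:400,200:370]=cv2.resize(p,(170,240),interpolation=cv2.INTER_AREA); print("w6",meas(f))
```

```text
w4 ('cap n', 1280, 'vtop', np.int64(276), 'u', np.float64(285.8890625), 'width', np.int64(50), 'collar vtop', np.int64(224), 'v', np.float64(234.99), 'w', np.int64(36), 'n', 320)
w5 ('cap n', 1283, 'vtop', np.int64(276), 'u', np.float64(285.8916601714731), 'width', np.int64(50), 'collar vtop', np.int64(224), 'v', np.float64(235.04), 'w', np.int64(36), 'n', 325)
w7 ('cap n', 1278, 'vtop', np.int64(276), 'u', np.float64(285.9201877934272), 'width', np.int64(50), 'collar vtop', np.int64(225), 'v', np.float64(235.53), 'w', np.int64(36), 'n', 323)
w6 ('cap n', 1277, 'vtop', np.int64(276), 'u', np.float64(285.91542678151916), 'width', np.int64(50), 'collar vtop', np.int64(226), 'v', np.float64(235.38), 'w', np.int64(34), 'n', 296)
```

The drop came with about 1.8 mm of free travel, and the cap and collar stay at the same pixels in the hand. So it was a snap and not a slip, with about 2 mm left to the hard stop. I lift straight up and carry the punch back to hole1.

Call:
send_rows(targets=[0,0,-4,0,0,0,-10,0,0,0,-25,0,0,0,-50,0,0,0,-80,0,0,0,-110,0,0,0,-135,0,0,0,-145,0,0,0,-145,0])

```text
t: 14.95
position: [0.528, 0.2098, 0.2575]
tool_rot: [2.474, 1.934, 0.004]
contact_force: [-0.6, -0.3, -3.0]
gripper_width: 0.0188
```

Call:
send_rows(targets=[-25,3.3,0,0,-70,9.2,0,0,-120,15.9,0,0,-170,22.5,0,0,-220,29,0,0,-270,35.7,0,0,-320,42.3,0,0,-365,48.2,0,0,-400,52.9,0,0,-425,56.2,0,0])

```text
t: 15.95
position: [0.4773, -0.2182, 0.2533]
tool_rot: [-2.474, -1.929, 0.003]
contact_force: [0.2, 0.4, -2.6]
gripper_width: 0.0188
```

Call:
send_rows(targets=[-10,1.3,0,0,-10,1.3,0,0,-10,1.3,0,0,-10,1.3,0,0,-10,1.3,0,0])

```text
t: 16.45
position: [0.4784, -0.225, 0.2559]
tool_rot: [-2.473, -1.937, -0.0]
contact_force: [-0.8, -0.1, -2.1]
gripper_width: 0.0186
```

Run:
```python
from h import *
plan([.4771,-.2386,.17])
```

```text
t 16.45 pos [ 0.4784 -0.225   0.2559] z [ 0.e+00  3.e-04 -1.e+00] y [ 0.971 -0.24  -0.   ] F [-0.85 -0.14 -2.1 ] w 0.0186 q6 -0.36
shift [-13.5   2.   85.9] turn 0.0
```

Call:
send_rows(targets=[-7,1,20,0,-13.5,2,40,0,-13.5,2,60,0,-13.5,2,78,0,-13.5,2,86,0,-13.5,2,86,0,-13.5,2,86,0,-13.5,2,86,0])

```text
t: 17.25
position: [0.4778, -0.2404, 0.1714]
tool_rot: [2.473, 1.933, 0.001]
contact_force: [-0.0, 0.2, -3.4]
gripper_width: 0.0187
```

Run:
```python
from h import *
plan([.4771,-.2386,.0897])
c,K,W=grab("wrist"); np.savez("w8",c=c,K=K,W=W); save("w8.png",c[100:260,200:370],3.5)
print((np.array(proj(K,W,[.4771,-.2386,.068]))-[200,100])*3.5)
```

```text
t 17.25 pos [ 0.4778 -0.2404  0.1714] z [ 0.0022 -0.0016 -1.    ] y [ 0.97  -0.241  0.003] F [-0.03  0.24 -3.36] w 0.0187 q6 -0.38
shift [ 1.6 -1.3 81.7] turn 0.0
[296.30688661 379.21405767]
```

View pics/w8.png

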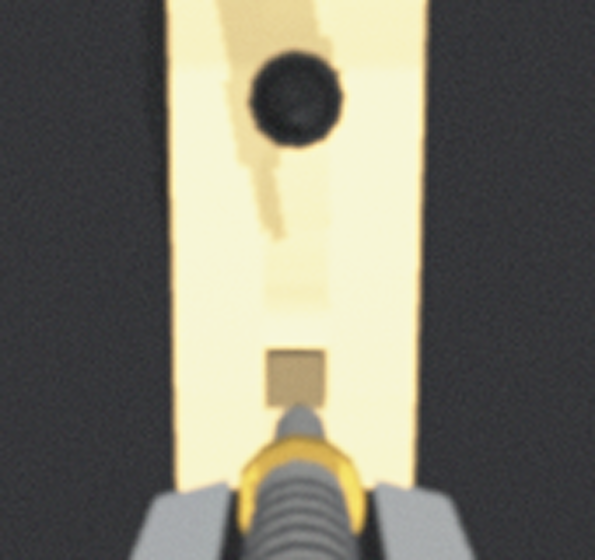

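The hole is at (296,378), as predicted at (296,379). I let it settle before going down.

Call:
send_rows(targets=[0,0,0,0,0,0,0,0,0,0,0,0,0,0,0,0,0,0,0,0])

```text
t: 17.8
position: [0.4768, -0.24, 0.1699]
tool_rot: [-2.475, -1.934, 0.0]
contact_force: [0.0, -0.4, -2.3]
gripper_width: 0.0188
```

Run:
```python
from h import *
plan([.4771,-.2386,.0897])
```

```text
t 17.8 pos [ 0.4768 -0.24    0.1699] z [-0.  0. -1.] y [ 0.97  -0.242 -0.   ] F [ 0.   -0.42 -2.28] w 0.0188 q6 -0.38
shift [ 1.4 -0.  80.2] turn 0.0
```

Call:
send_rows(targets=[1.6,0,3,0,1.6,0,10,0,1.6,0,18,0,1.6,0,26,0,1.6,0,34,0,1.6,0,38,0,1.6,0,38,0])

```text
t: 18.5
position: [0.4765, -0.238, 0.1308]
tool_rot: [-2.474, -1.933, 0.001]
contact_force: [0.7, 0.3, -2.2]
gripper_width: 0.0188
```

Call:
send_rows(targets=[0,0,5,0,0,0,10,0,0,0,15,0,0,0,15,0,0,0,15,0])

```text
t: 19.0
position: [0.4771, -0.2383, 0.1168]
tool_rot: [-2.475, -1.934, 0.0]
contact_force: [-0.0, 0.8, -2.9]
gripper_width: 0.0187
```

Call:
send_rows(targets=[0,0,6,0,0,0,12,0,0,0,18,0,0,0,23,0,0,0,25,0,0,0,25,0,0,0,25,0])

```text
t: 19.7
position: [0.4773, -0.2385, 0.092]
tool_rot: [2.475, 1.934, 0.0]
contact_force: [-0.6, 0.1, -1.6]
gripper_width: 0.0189
```

Call:
send_rows(targets=[0,0,0.5,0,0,0,1,0,0,0,1,0,0,0,1,0])

```text
t: 20.1
position: [0.4772, -0.2385, 0.091]
tool_rot: [2.475, 1.934, 0.0]
contact_force: [1.0, -0.2, -3.0]
gripper_width: 0.019
```

Call:
send_rows(targets=[0,0,0.5,0,0,0,0.7,0,0,0,0.7,0,0,0,0.7,0])

```text
t: 20.5
position: [0.4772, -0.2384, 0.0902]
tool_rot: [-2.475, -1.935, 0.0]
contact_force: [-0.2, -0.5, -3.0]
gripper_width: 0.0188
```

Call:
send_rows(targets=[0,0,0.4,0,0,0,0.5,0,0,0,0.5,0,0,0,0.5,0])

```text
t: 20.9
position: [0.4773, -0.2385, 0.0898]
tool_rot: [2.475, 1.934, 0.0]
contact_force: [-0.3, 0.6, -1.8]
gripper_width: 0.019
```

Call:
send_rows(targets=[0,0,0.4,0,0,0,0.5,0,0,0,0.5,0,0,0,0.5,0])

```text
t: 21.3
position: [0.4775, -0.2386, 0.0897]
tool_rot: [2.475, 1.934, 0.0]
contact_force: [-1.9, 0.5, 2.7]
gripper_width: 0.0187
```

The collar is seated: contact at the same z = 0.0897 as at the grasp. I release and rise.

Call:
send_rows(targets=[0,0,0,0,0,0,0,0,0,0,0,0,0,0,0,0,0,0,0,0,0,0,0,0,0,0,0,0], fingers=56)

```text
t: 22.0
position: [0.4772, -0.2384, 0.0892]
tool_rot: [-2.475, -1.935, -0.0]
contact_force: [-0.8, -1.3, -0.1]
gripper_width: 0.0559
```

Call:
send_rows(targets=[0,0,-10,0,0,0,-30,0,0,0,-60,0,0,0,-100,0,0,0,-140,0,0,0,-180,0,0,0,-205,0,0,0,-211,0,0,0,-211,0,0,0,-211,0])

```text
t: 23.0
position: [0.4764, -0.2378, 0.2984]
tool_rot: [-2.473, -1.933, 0.001]
contact_force: [-0.6, 0.5, 0.8]
gripper_width: 0.0558
```

Run:
```python
from h import *
plan([.4756,-.2375,.30])
c,K,W=grab("wrist"); h=cv2.cvtColor(c,cv2.COLOR_RGB2HSV)
m=((h[...,0]<8)|(h[...,0]>172))&(h[...,1]>150)&(h[...,2]>90); m[:170]=0;m[215:]=0;m[:,:260]=0;m[:,320:]=0
v,u=np.nonzero(m); uv=((u.min()+u.max())/2,(v.min()+v.max())/2); print("cap",uv,len(u),ray(K,W,uv,.146))
c2,K2,W2=grab("scene"); x0,y0=170,170
a=cv2.resize(c[90:230,215:355],(560,560),interpolation=2)[:, 130:430]; b=cv2.resize(c2[185:255,185:255],(560,560),interpolation=2)[:,:480]
save("end.png",np.hstack([a,b]))
```

```text
t 23.0 pos [ 0.4764 -0.2378  0.2984] z [-0.0025  0.0019 -1.    ] y [ 0.97  -0.242 -0.003] F [-0.58  0.52  0.78] w 0.0558 q6 -0.38
shift [ 0.1 -0.8 -1.6] turn 0.0
cap (np.float64(287.0), np.float64(198.0)) 275 [ 0.47687725 -0.23691943  0.146     ]
```

View pics/end.png

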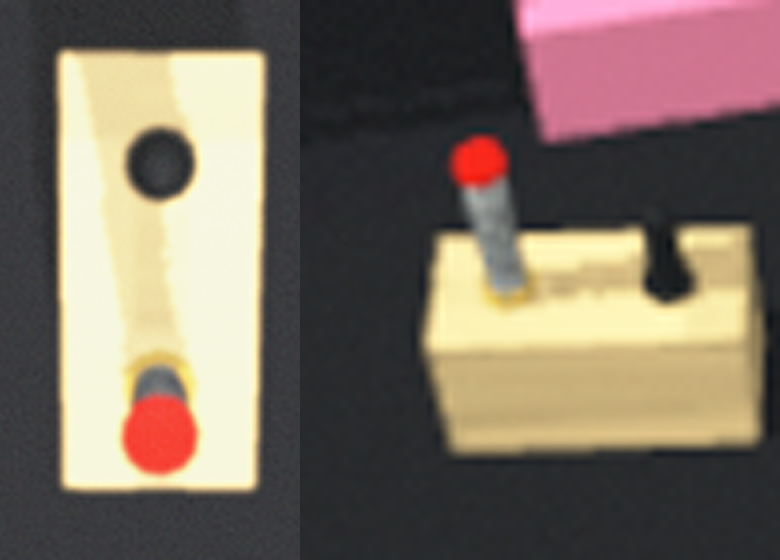

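Both views show the punch back in its hole with the collar down on the stand. The cap is at (160,433) on the left and (479,160) on the right, within 1 px of where it started. The scriber is untouched.

```bash
python3 -c "
from h import *
print(env.job_done())"
```

```text
the job is handed in; nothing more can be done
None
```

The punch was pressed in the dimple until its spring snapped, then put back in its own hole, released, and the job handed in at about 23 s.

- **Press:** The tip touched the dimple at a tool height of about 0.119 m. The applied force rose to about 13 N over about 5.4 mm, with the tool about 0.2° off vertical. It then fell to about 9 N (8.5 N settled) as the punch dropped about 1.8 mm.
- **Snap or slip:** The settled drop was about a third, less than the "half or more" in the description. I put this down to the arm following the point in. The cap and collar stayed in place in the gripper to within a pixel, so I took it for the snap rather than a slip. Total travel was about 7 mm, which is short of the hard stop.
- **Return:** The collar made contact at a tool height of 0.0897 m, the same as at the grasp. The last wrist and scene pictures put the cap back where it started, within about 0.5 mm. The scriber and both stands looked undisturbed, and the gripper was clear. I did not take a final picture of the rest of the bench.

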